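Dose the red buffer tablet

ROBOT

A 6-joint arm with a two-finger parallel gripper is mounted at the origin on the work surface. World frame = base frame: x ahead of the robot, y to its left, z up, the work surface at z = 0. Lengths are in m, angles in degrees, forces in N, time in s.
With the tool pointing down it reaches from about 0.3 to 0.875 m from the base axis. Payload 6.4 kg.
Tool frame: the origin (TCP) lies midway between the tips of the shut fingers; the grasp point (between the pads) lies 19 mm behind it; z points along the fingers, y is the line along which they close (so a half turn about z gives the same grasp; the last joint's range is limited). The gripper opens to 88 mm and grips with 3 to 60 N. Pads are 18 mm wide; open, the fingers measure 123 mm over their backs; the gripper's body (75 mm by 187 mm) begins 45 mm behind the grasp point.
Start: joints at [59.169, 10.359, 92.074, -0, 77.567, -11.82], TCP at [0.187, 0.544, 0.239] pointing down, gripper open.
Joint ranges: [-171.53, 171.53], [-51.25, 118.39], [17.06, 147.69], [-65.23, 245.23], [0, 150.52], [-178.68, 178.68]. Speed limits (degrees/s): [147.25, 147.25, 172.46, 180, 180, 180].

INTERFACE

Orientations are given as [roll, pitch, yaw] about the fixed x, y, z axes, in that order (R = Rz(yaw) Ry(pitch) Rx(roll)).
In Python, from station import robot gives the robot as it stands.
- The arm moves only by the shell command python3 -m inch 'ROWS' [OPENING] [FORCE]. ROWS is a JSON object of lists of equal length, an entry for each row: "slide": the shift along the tool's x, y, z in mm, a list of three; "spin": the turn about the tool's z in degrees. In form: {"slide": [[tx, ty, tz], ...], "spin": [spin, ...]}. A call has 1 to 12 rows; each row shifts and turns the commanded pose from where the row before left it, along the tool's axes as they then stand; what a row does not reach is not made up. A row lasts 1/12 s, in which the tool goes at most 41.7 mm and 7.16 degrees, less where a joint would pass 70% of its speed; a pose out of reach is approached as far as the arm can. A call is refused whole if a number of a shift passes 41.7 or a number of a turn 7.16, either way. A call with a gripper value outside its range is refused whole. OPENING is the finger opening in mm, from 0 to 88.1, set as the call begins (- or left out, the last holds). The fingers move at their own pace and stop on an object; FORCE is the grip in N (left out, the last holds). Time passes only in rows, so rows that do not move let the fingers close. It gives the time, the measured TCP pose, the force, the opening and the grip force at its end, in the units of the state.
- robot.sense(): the state, without advancing time (a new reading comes with each control period).
- robot.camera(name): name is "scene" or "top"; returns a dict with "pixels" (384x512x3 uint8, red, green, blue), "range_z" (384x512 float32, m along the optical axis (not along the pixel's ray), 0 where there is no reading), "fov_y" (degrees; the focal length in pixels is half the picture's height over the tangent of half this angle, whatever the lens; pixels are square), "cx", "cy" (the principal point, pixels), "distortion" ([k1, k2, p1, p2, k3] as OpenCV has them; the pictures are not rectified), "R" (3x3) and "t" (3): a world point X has camera coordinates R X + t. Camera axes: x right, y down, z forward; pixel columns grow to the right and rows downward; lengths in m; the calibration is good to about 2 mm. A picture is of the moment at which its call begins.
- robot.finish_job(): hands the job in; it is judged then, once.
Trained networks look in the newest picture that a camera, given by its name, has taken for a name from the list of things; names that differ only in an ending like _2 or _b are one class to them, and where a whole thing is asked for, a point or a joint stands for the part that bears it (a point fixed in the world has none). Each returns a list of dicts, best first, with "p" (0 to 1); they miss things now and then, are a little off and sometimes report something else, mostly with a low value. They report only what shows in the picture. A call takes as long as a camera call. They do not tell look-alikes from the thing itself.
- robot.outline_of(camera, query): "pixels" (384x512 bool, what is visible of it) and "xy" ([column, row] in pixels, amid what is visible of it).
The state is a dict: "t": time; "q": joint angles; "qvel": joint speeds; "joint_torque": joint torques, N m; "tool_pos": TCP position; "tcp_rot": TCP orientation; "ft_force": force on the tool from outside, world axes, zero at the start; "wrist_torque": the same for the moment, N m; "opening": finger opening in m; "grip_force": force on a finger pad.
Only numpy, scipy, OpenCV 4.12 (cv2) and the standard library are available. Lean on these libraries where they do the work, as an engineer would, in place of code of your own. Each camera call takes 0.05 s, during which the arm holds its last target. There are 200 camera calls.

TASK

Turn the dosing wheel (its upright black post is the handle) until the red tablet's pocket stands over the shut green hatch, then press the green paddle well down so that the hatch tips and the red tablet slides into the glass dish, and let the paddle come back up. The blue and yellow tablets must stay in the wheel and the dish must stay standing where it is.

Things in the scene. Friction and masses are not known exactly. Their poses are not given: they have to be found in the camera images.
- dispenser: White bench dispenser with a square aluminium deck, 190 x 190 mm, its top 115 mm above the bench. It does not move. Origin on the bench exactly under the vertical wheel axis, z up; the hatch lies towards its own +y, the paddle to the -x side of the hatch.
- hub (a point): Centre of the steel hub cap on the wheel's axis, 143 mm above the bench. The grey and white wheel lies on the deck: about 88 mm in radius, top 131 mm above the bench, six square through-pockets 30 mm wide, every 60 degrees, centres 65 mm from the axis. It turns both ways without limit in practice, light friction (2 N at the post), stays where left and pushes the tablets along over deck and shut hatch.
- post_top (a point): Centre of the top of the black upright round post that turns the wheel: 16 mm diameter, 42 mm tall (131 to 173 mm above the bench), 70 mm from the wheel axis, midway between two pockets. It goes round with the wheel.
- hatch_mouth (a point): Fixed point at deck-top height (115 mm), 65 mm from the wheel axis along the dispenser's +y: where the tablet's centre must stand to be tipped out; within 12 mm is good enough. The shut green hatch, flush with the deck, fills a notch here, 26 mm to either side of this point and from 22 mm inside of it out past the deck's edge.
- paddle (a point): Centre of the top of the green press paddle, 46 x 46 mm, rigidly joined to the hatch; at rest 145 mm above the bench, at (-68, 138) mm in the dispenser's x, y. Pressed straight down it tips the hatch outwards: it sinks about 68 mm to the stop, staying within 7 mm of the same spot seen from above; 3 N at first, 6 N near the stop. A spring brings it back up.
- hatch (a joint): Tilt of hatch and paddle in rad: 0 shut, 0.70 fully tipped (stop).
- tablet_red: The red tablet to be dosed: a round disc 24 mm in diameter and 11 mm high, 12 g, lying flat in one of the wheel's pockets (visible from above), origin at the centre of its underside.
- tablet_blue: Blue tablet, the same size, in another pocket; stays in the wheel.
- tablet_yellow: Yellow tablet, the same size, in another pocket; stays in the wheel.
- dish: Round open glass dish, 100 mm in outer diameter, 48 mm high, loose on the bench in front of the hatch, below it; origin at the centre of its underside, inner floor 5 mm above it.
Things that resemble listed ones, but are neither listed nor needed, are in the scene too. Leave any pink or turquoise look-alike of the dish alone. What is meant by the tablet_blue is not turquoise, and is the smaller of those in its own colour.

How it is judged:
By the outcome, as a careful person would: the job done as asked, in the order asked, and still so for the second after the job is handed in, with the robot touching nothing.
It also fails if it takes over 48 s, if anything falls off the work surface, if the arm or the gripper's body presses on something with over 40 N, if the wrist force passes 120 N, or if a joint passes its speed limit or range.

## Working session

There is one attempt and no reset: what is moved stays moved. The work goes in short steps, Python scripts to look and compute and a shell command to move; the robot and the scene stay as the last step left them, time stands still between calls to the robot, and variables do not carry over. Pictures are saved under pics/ and viewed, at most 10 in all, crops included, and the job is handed in when it is done.

```bash
mkdir -p pics; ls; cat > h.py <<'E'
import numpy as np, cv2
from station import robot
def K(c):
    f=192/np.tan(np.radians(c["fov_y"])/2); return np.array([[f,0,c["cx"]],[0,f,c["cy"]],[0,0,1]])
def ray(c,uv):
    p=cv2.undistortPoints(np.array([[uv]],float),K(c),np.array(c["distortion"]))[0,0]
    R=np.array(c["R"]);t=np.array(c["t"]); return -R.T@t, R.T@np.array([p[0],p[1],1])
def at_z(c,uv,z):
    o,d=ray(c,uv); return o+d*(z-o[2])/d[2]
def at_d(c,uv):
    o,d=ray(c,uv); return o+d*c["range_z"][int(round(uv[1])),int(round(uv[0]))]
def proj(c,X):
    R=np.array(c["R"]);r=cv2.Rodrigues(R)[0]
    return cv2.projectPoints(np.array(X,float).reshape(-1,1,3),r,np.array(c["t"],float),K(c),np.array(c["distortion"]))[0][:,0]
E
python3 - <<'E'
from h import *
for n in ("top","scene"):
    c=robot.camera(n); cv2.imwrite(f"pics/{n}0.png",cv2.cvtColor(c["pixels"],cv2.COLOR_RGB2BGR))
    for q in ["dispenser","hub","post_top","paddle","tablet_red","tablet_blue","tablet_yellow","dish"]:
        for o in robot.outline_of(n,q)[:3]:
            print(n,q,round(o["p"],2),np.round(o["xy"],1),np.round(at_d(c,o["xy"]),3),o["pixels"].sum())
print(robot.sense())
E
```

```text
pics
top dispenser 0.57 [261.9 185.5] [ 0.495 -0.002  0.115] 4896
top hub 0.68 [305.7 185.9] [ 0.494 -0.075  0.127] 162
top hub 0.61 [303.8 143.7] [ 0.562 -0.069  0.143] 6861
top post_top 0.89 [302.4 148.5] [ 0.554 -0.067  0.142] 6857
top paddle 0.94 [238.  188.6] [0.511 0.04  0.007] 1557
top tablet_red 0.63 [305.5 186.2] [ 0.494 -0.075  0.127] 167
top tablet_blue 0.73 [308.7 235.9] [ 0.421 -0.098  0.013] 224
top tablet_blue 0.69 [271.7 167. ] [ 0.525 -0.018  0.125] 164
top tablet_blue 0.19 [236.7 189.7] [0.48  0.039 0.148] 1424
top tablet_yellow 0.62 [300.7 146.3] [ 0.558 -0.064  0.142] 7020
top tablet_yellow 0.44 [267.6 135.9] [ 0.58  -0.01   0.126] 157
top dish 0.89 [149.8 162. ] [0.56  0.215 0.003] 2470
top dish 0.84 [222.9 167.6] [0.553 0.071 0.006] 1380
top dish 0.64 [252.7 261.8] [0.37  0.008 0.008] 2397
scene dispenser 0.86 [273.9 283.8] [ 0.593 -0.112  0.114] 6150
scene hub 0.75 [272.5 253.5] [ 0.57  -0.081  0.137] 8091
scene post_top 0.92 [274.6 251.9] [ 0.572 -0.079  0.141] 8250
scene post_top 0.42 [305.7 228.2] [ 0.587 -0.01   0.126] 131
scene paddle 0.8 [272.3 173.8] [0.
[... 478 characters left out ...]
.5] [0.539 0.103 0.032] 475
{'t': 0.9, 'q': array([ 5.91692453e+01,  1.03594068e+01,  9.20725480e+01, -5.85534734e-04,
        7.75679690e+01, -1.18193765e+01]), 'qvel': array([-0.00901087,  0.08572443, -0.01008531,  0.0058267 ,  0.11923514,
       -0.08020674]), 'joint_torque': array([ 7.16934519e-04, -4.33839905e+01, -3.42174411e+01,  7.02578737e-02,
        3.07257939e-02,  2.23387150e-05]), 'tool_pos': array([0.18730125, 0.54366352, 0.23872617]), 'tcp_rot': array([-1.79999957e+02,  5.75277199e-04,  1.60988748e+02]), 'ft_force': array([-0.1065141 , -0.33450503,  0.11945009]), 'wrist_torque': array([ 0.04879056, -0.03573349,  0.01416127]), 'grip_force': 0.0, 'opening': 0.08821660854477818}
```

```bash
python3 - <<'E'
import cv2
a=cv2.imread("pics/top0.png")[90:290,110:370]; cv2.imwrite("pics/top0c.png",cv2.resize(a,(780,600),interpolation=cv2.INTER_CUBIC))
E
```

```text
(no output)
```

View pics/top0c.png

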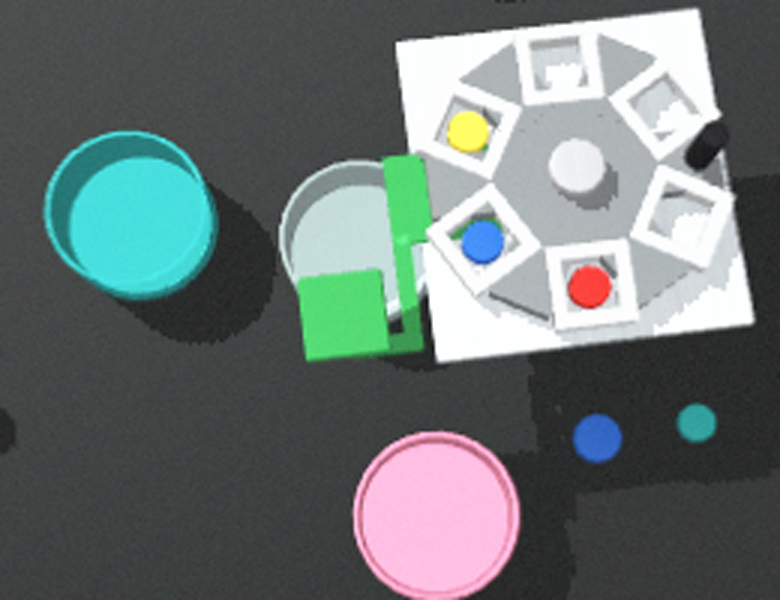

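View pics/scene0.png

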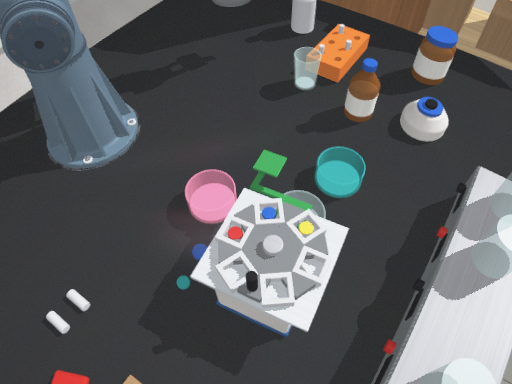

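The top crop (×3, offset 110,90) shows the dispenser with its hub at about (577,165) and its post at about (708,143). In the wheel are red (589,287), blue (483,242) and yellow (468,130). The green hatch bar is on the left at (405,200) and the paddle at (345,315).

- **Blue candidates:** full-picture (271,167) in a wheel pocket, (309,236) on the bench and larger, and (342,231) on the bench and turquoise. The one in the wheel is smaller and truly blue, so that is the one meant.
- **Dish candidates:** clear at (223,167) under the hatch, pink at (253,262) and turquoise at (150,162). The clear one is the glass dish.

The crop confirms both choices.

```bash
cat >> h.py <<'E'
def cloud(c):
    v,u=np.mgrid[0:384,0:512]
    p=cv2.undistortPoints(np.stack([u,v],-1).reshape(-1,1,2).astype(float),K(c),np.array(c["distortion"]))[:,0]
    z=c["range_z"].reshape(-1,1); P=np.hstack([p*z,z])
    return ((P-np.array(c["t"]))@np.array(c["R"])).reshape(384,512,3)
def blobs(c):
    P=cloud(c); hsv=cv2.cvtColor(c["pixels"],cv2.COLOR_RGB2HSV).astype(int); H,S,V=hsv[...,0],hsv[...,1],hsv[...,2]
    wheel=(P[...,2]>.118)&(P[...,2]<.136)&(c["range_z"]>0)
    out={}
    for n,m in dict(red=((H<8)|(H>172))&(S>150),blue=(H>100)&(H<125)&(S>140),yellow=(H>22)&(H<35)&(S>140)).items():
        m=m&wheel&(V>90)
        if m.sum()>20:
            vs,us=np.nonzero(m); out[n]=(np.array([us.mean(),vs.mean()]),int(m.sum()))
    return out,P,hsv
E
python3 - <<'E'
from h import *
for n in ("top","scene"):
    c=robot.camera(n); b,P,hsv=blobs(c)
    green=(hsv[...,0]>45)&(hsv[...,0]<80)&(hsv[...,1]>100)
    X=P[...,0];Y=P[...,1];Z=P[...,2]
    near=(np.hypot(X-.54,Y+.065)<.16)
    deck=near&(Z>.109)&(Z<.136)&~green
    deck=cv2.morphologyEx(deck.astype(np.uint8),cv2.MORPH_OPEN,np.ones((3,3)))>0
    r=cv2.minAreaRect((P[deck][:,:2]*1000).astype(np.float32)); print(n,"rect",r)
    hub=near&(Z>.139)&(Z<.147)&(np.hypot(X-.54,Y+.065)<.03)&~green
    print(" hub",np.round(P[hub].mean(0),4),hub.sum())
    post=near&(Z>.15)&~green&(hsv[...,2]<90); print(" post top",np.round(np.median(P[post&(Z>.168)],0),4),(post&(Z>.168)).sum(), np.round(P[post].mean(0),4))
    pd=green&(Z>.138)&(Z<.152); print(" paddle",np.round(P[pd].mean(0),4),pd.sum(),cv2.minAreaRect((P[pd][:,:2]*1000).astype(np.float32)))
    for k,(uv,a) in b.items(): print(" ",k,uv.round(1),a,at_z(c,uv,.126).round(4))
    for o in robot.outline_of(n,"dish"):
        print(" dish",o["xy"],np.round(np.median(P[o["pixels"]],0),3))
E
```

```text
top rect ((560.8143310546875, -66.75283813476562), (190.7308807373047, 180.15521240234375), 8.697580337524414)
 hub [ 0.5577 -0.0662  0.1428] 227
 post top [ 0.5694 -0.1355  0.1728] 70 [ 0.568  -0.1343  0.1677]
 paddle [0.4722 0.0593 0.1448] 788 ((472.640625, 59.409324645996094), (45.230018615722656, 45.72879409790039), 8.562289237976074)
  red [306.  185.3] 145 [ 0.4952 -0.0756  0.126 ]
  blue [260.5 170.5] 157 [0.5184 0.0009 0.126 ]
  yellow [265.6 133.9] 134 [ 0.5831 -0.0065  0.126 ]
 dish [254.2, 262.4] [0.371 0.004 0.005]
 dish [152.1, 160.4] [0.559 0.205 0.006]
 dish [221.4, 165.7] [0.555 0.068 0.006]
scene rect ((561.5509033203125, -67.86544799804688), (190.97244262695312, 182.82815551757812), 8.377664566040039)
 hub [ 0.5589 -0.069   0.1426] 223
 post top [ 0.5728 -0.1396  0.172 ] 105 [ 0.5739 -0.1405  0.1677]
 paddle [0.4751 0.0561 0.1448] 575 ((474.38226318359375, 57.22346496582031), (45.8354606628418, 46.5983772277832), 7.850930690765381)
  red [235.  232.8] 141 [ 0.4989 -0.0792  0.126 ]
  blue [404.4  74. ] 630 [0.5768 0.4467 0.126 ]
  yellow [305.3 227.6] 138 [ 0.5859 -0.0099  0.126 ]
 dish [208.4, 195.9] [0.365 0.007 0.015]
 dish [310.6, 198.1] [0.548 0.097 0.036]
 dish [339.5, 168.8] [0.556 0.208 0.017]
```

```bash
cat >> h.py <<'E'
from scipy.spatial.transform import Rotation as Ro
def delta(target,s=None):
    s=s or robot.sense(); R=Ro.from_euler("xyz",s["tcp_rot"],degrees=True)
    return (R.inv().apply(np.array(target)-s["tool_pos"])*1000).round(1)
E
python3 - <<'E'
from h import *
c=robot.camera("scene");P=cloud(c).reshape(-1,3);P=P[c["range_z"].ravel()>0]
a=np.array([.187,.544]);b=np.array([.571,-.1375]);L=np.linalg.norm(b-a);u=(b-a)/L
d=P[:,:2]-a; s=d@u; w=abs(d[:,0]*u[1]-d[:,1]*u[0])
for i in range(0,8):
    m=(w<.13)&(s>i*.1-.05)&(s<i*.1+.05); print(i, np.percentile(P[m,2],[50,99.8]).round(3))
E
python3 -m inch '{"slide":[[0,0,0],[0,0,0],[0,0,0],[0,0,0],[0,0,0],[0,0,0],[0,0,0],[0,0,0],[0,0,0]],"spin":[6.8,6.8,6.8,6.8,6.8,6.8,6.8,6.8,6.8]}' 45
python3 -c "
from h import *
print(delta([.571,-.1375,.235]))"
```

```text
0 [-0.001  0.045]
1 [-0.    0.09]
2 [0.    0.091]
3 [-0.001  0.003]
4 [-0.     0.046]
5 [0.001 0.146]
6 [0.113 0.147]
7 [0.129 0.144]
t: 1.9
tool_pos: [0.1873, 0.5437, 0.2387]
tcp_rot: [180.0, -0.0, 99.4]
ft_force: [0.6, 0.4, 0.7]
opening: 0.0452
grip_force: 0.0
[-734.9  266.7    3.7]
```

```bash
python3 -m inch '{"slide":[[-36.7,13.3,0],[-36.7,13.3,0],[-36.7,13.3,0],[-36.7,13.3,0],[-36.7,13.3,0],[-36.7,13.3,0],[-36.7,13.3,0],[-36.7,13.3,0],[-36.7,13.3,0],[-36.7,13.3,0]],"spin":[0,0,0,0,0,0,0,0,0,0]}' 45
python3 -m inch '{"slide":[[-36.7,13.3,0],[-36.7,13.3,0],[-36.7,13.3,0],[-36.7,13.3,0],[-36.7,13.3,0],[-36.7,13.3,0],[-36.7,13.3,0],[-36.7,13.3,0],[-30,10,0],[0,0,0]],"spin":[0,0,0,0,0,0,0,0,0,0]}'
python3 -c "
from h import *
print(delta([.571,-.1375,.142]))"
```

```text
t: 2.73
tool_pos: [0.3814, 0.2029, 0.2391]
tcp_rot: [179.9, -0.0, 99.8]
ft_force: [0.2, 0.4, -0.2]
opening: 0.0448
grip_force: 0.0
t: 3.57
tool_pos: [0.5525, -0.0998, 0.2386]
tcp_rot: [179.9, 0.1, 99.5]
ft_force: [0.0, 0.4, 1.0]
opening: 0.0446
grip_force: 0.0
[-40.   11.9  96.7]
```

```bash
python3 -m inch '{"slide":[[-20,6,0],[-20,6,0],[0,0,0],[0,0,25],[0,0,25],[0,0,25],[0,0,15],[0,0,6],[0,0,0],[0,0,0]],"spin":[0,0,0,0,0,0,0,0,0,0]}'
python3 - <<'E'
from h import *
ims=[]
c=robot.camera("scene"); a=cv2.cvtColor(c["pixels"],cv2.COLOR_RGB2BGR)[170:340,160:380]
c=robot.camera("top"); b=cv2.cvtColor(c["pixels"],cv2.COLOR_RGB2BGR)[80:250,190:410]
cv2.imwrite("pics/g1.png",np.hstack([cv2.resize(i,(400,309),interpolation=2) for i in (a,b)]))
E
```

```text
t: 4.4
tool_pos: [0.5693, -0.1314, 0.1434]
tcp_rot: [180.0, 0.0, 99.8]
ft_force: [0.3, -0.4, 0.3]
opening: 0.0452
grip_force: 0.0
```

View pics/g1.png

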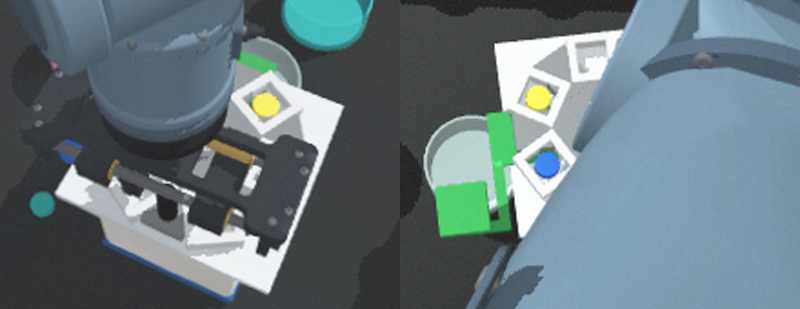

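The left panel shows the black post at (168,205) standing between the fingers. I'll shift 5 mm outwards and close gently.

```bash
python3 -m inch '{"slide":[[-5,0,0],[0,0,0],[0,0,0],[0,0,0],[0,0,0],[0,0,0]],"spin":[0,0,0,0,0,0]}' 0 6
```

```text
t: 5.0
tool_pos: [0.5701, -0.137, 0.143]
tcp_rot: [180.0, 0.0, 99.8]
ft_force: [-0.2, 0.1, 1.4]
opening: 0.0157
grip_force: 6.0
```

```bash
python3 -m inch '{"slide":[[0.5,-8.5,0],[0.5,-8.5,0],[0.5,-8.5,0],[0.5,-8.5,0],[0.5,-8.5,0],[0.5,-8.5,0]],"spin":[7,7,7,7,7,7]}'
python3 -c "
from h import *
s=robot.sense();d=s['tool_pos'][:2]-[.5588,-.0675];print(np.degrees(np.arctan2(d[1],d[0])),np.hypot(*d))"
```

```text
t: 5.5
tool_pos: [0.5217, -0.1261, 0.143]
tcp_rot: [179.9, -0.2, 57.4]
ft_force: [5.7, 6.0, -1.3]
opening: 0.0158
grip_force: 6.0
-122.3668106586357 0.06936866427882125
```

```bash
python3 -m inch '{"slide":[[0.5,-8.5,0],[0.5,-8.5,0],[0.5,-8.5,0],[0.5,-8.5,0],[0.5,-8.5,0],[0.5,-8.5,0],[0.5,-8.5,0],[0,0,0],[0,0,0]],"spin":[7,7,7,7,7,7,7,0,0]}'
python3 - <<'E'
from h import *
s=robot.sense();d=s['tool_pos'][:2]-[.5588,-.0675];print(np.degrees(np.arctan2(d[1],d[0])),np.hypot(*d))
for n in ("top","scene"):
    c=robot.camera(n);b,P,h=blobs(c)
    for k,(uv,a) in b.items(): print(n,k,uv.round(1),a,at_z(c,uv,.126).round(4))
E
```

```text
t: 6.25
tool_pos: [0.4905, -0.0782, 0.1432]
tcp_rot: [180.0, -0.2, 8.8]
ft_force: [5.8, 2.6, -3.0]
opening: 0.0157
grip_force: 6.0
-171.10874451208346 0.0691063755546826
top red [260.7 150. ] 50 [0.5542 0.0013 0.126 ]
top blue [268.1 120.5] 104 [ 0.6072 -0.0105  0.126 ]
top yellow [312.4 113.9] 23 [ 0.6219 -0.0869  0.126 ]
scene red [288.4 215. ] 149 [ 0.5515 -0.0051  0.126 ]
scene blue [408.1  90.3] 671 [0.6034 0.3985 0.126 ]
scene yellow [299.1 281.7] 188 [ 0.624  -0.0928  0.126 ]
```

```bash
python3 -m inch '{"slide":[[0,0,0],[0,0,0],[0,0,0],[0,0,0],[0,0,-20],[0,0,-30],[0,0,-30],[0,0,0]],"spin":[0,0,0,0,0,0,0,0]}' 40
python3 -m inch '{"slide":[[0,0,0],[0,0,0],[0,0,0],[0,0,0],[0,0,0],[0,0,0],[0,0,0],[0,0,0],[0,0,0],[0,0,0],[0,0,0],[0,0,0]],"spin":[-7.1,-7.1,-7.1,-7.1,-7.1,-7.1,-7.1,-7.1,-7.1,-7.1,-7.1,-7.1]}' 0
python3 - <<'E'
from h import *
for n in ("top","scene"):
    c=robot.camera(n);b,P,h=blobs(c)
    for k,(uv,a) in b.items(): print(n,k,uv.round(1),a,at_z(c,uv,.126).round(4))
    if n=="scene":a=cv2.cvtColor(c["pixels"],cv2.COLOR_RGB2BGR)[140:340,160:380]
    else: bb=cv2.cvtColor(c["pixels"],cv2.COLOR_RGB2BGR)[80:280,190:410]
cv2.imwrite("pics/g2.png",np.hstack([cv2.resize(i,(400,364),interpolation=2) for i in (a,bb)]))
print(delta([.4737,.058,.165]))
E
```

```text
t: 7.02
tool_pos: [0.492, -0.0802, 0.2287]
tcp_rot: [179.7, -0.5, 8.8]
ft_force: [1.6, -0.8, 1.2]
opening: 0.0398
grip_force: 0.0
t: 8.02
tool_pos: [0.4888, -0.0789, 0.2223]
tcp_rot: [-180.0, -0.0, 94.3]
ft_force: [0.3, 0.1, 0.5]
opening: 0.0003
grip_force: 0.0
scene red [288.4 215.1] 149 [ 0.5516 -0.0051  0.126 ]
scene blue [408.2  90.3] 666 [0.6035 0.3985 0.126 ]
scene yellow [299.  281.8] 188 [ 0.624  -0.0929  0.126 ]
[137.6  -5.4  57.4]
```

View pics/g2.png

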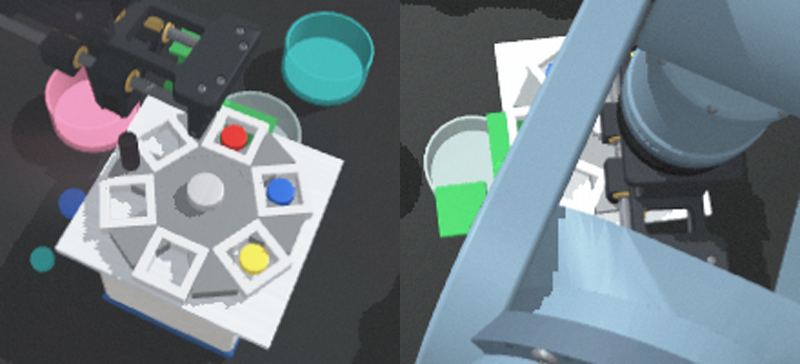

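The scene panel shows red at (234,136) in the pocket beside the green hatch, with blue at (281,192) and yellow at (253,257) still in the wheel. Red is within 3 mm of the mouth, so the paddle is next.

```bash
python3 -m inch '{"slide":[[30,-1,0],[35,-1.5,0],[35,-1.5,0],[30,-1,0],[10,0,0],[0,0,0],[0,0,20],[0,0,20],[0,0,12],[0,0,0],[0,0,0]],"spin":[0,0,0,0,0,0,0,0,0,0,0]}' 0
python3 -c "
from h import *
print(delta([.4737,.058,.155]))"
```

```text
t: 9.03
tool_pos: [0.4742, 0.0593, 0.1703]
tcp_rot: [-179.9, 0.0, 93.8]
ft_force: [-0.2, 0.2, 0.3]
opening: 0.0004
grip_force: 0.0
[-1.2 -0.5 15.3]
```

```bash
python3 -m inch '{"slide":[[0,0,14],[0,0,10],[0,0,10],[0,0,10],[0,0,10],[0,0,8],[0,0,8],[0,0,6],[0,0,5],[0,0,0]],"spin":[0,0,0,0,0,0,0,0,0,0]}'
python3 - <<'E'
from h import *
c=robot.camera("scene");b,P,h=blobs(c)
for k,(uv,a) in b.items(): print(k,uv.round(1),a,at_z(c,uv,.126).round(4))
cv2.imwrite("pics/g3.png",cv2.resize(cv2.cvtColor(c["pixels"],cv2.COLOR_RGB2BGR)[120:320,170:390],(660,600),interpolation=2))
E
```

```text
t: 9.87
tool_pos: [0.4742, 0.0602, 0.0889]
tcp_rot: [-180.0, 0.0, 94.0]
ft_force: [0.4, 1.3, 5.9]
opening: 0.0005
grip_force: 2.3
blue [408.7  89.8] 664 [0.6037 0.4008 0.126 ]
yellow [299.  281.8] 188 [ 0.624 -0.093  0.126]
```

View pics/g3.png

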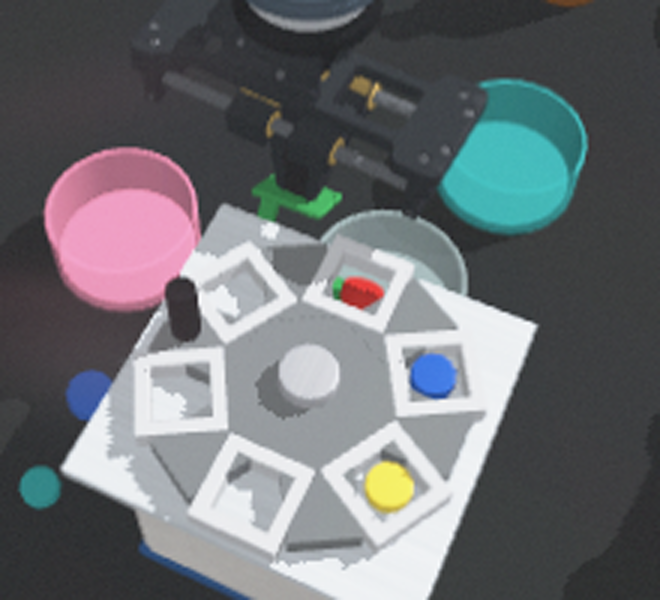

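The crop shows the paddle down at (300,195) and the red tablet tilted on the sloping hatch at (360,292), just starting to slide. I'll press on towards the stop and hold.

```bash
python3 -m inch '{"slide":[[0,0,5],[0,0,4],[0,0,2],[0,0,0],[0,0,0],[0,0,0],[0,0,0],[0,0,0],[0,0,0]],"spin":[0,0,0,0,0,0,0,0,0]}'
python3 - <<'E'
from h import *
c=robot.camera("scene")
cv2.imwrite("pics/g4.png",cv2.resize(cv2.cvtColor(c["pixels"],cv2.COLOR_RGB2BGR)[160:300,220:374],(660,600),interpolation=2))
E
```

```text
t: 10.67
tool_pos: [0.4749, 0.0604, 0.08]
tcp_rot: [179.9, 0.0, 94.0]
ft_force: [-2.8, 1.8, 11.3]
opening: 0.0004
grip_force: 5.2
```

View pics/g4.png

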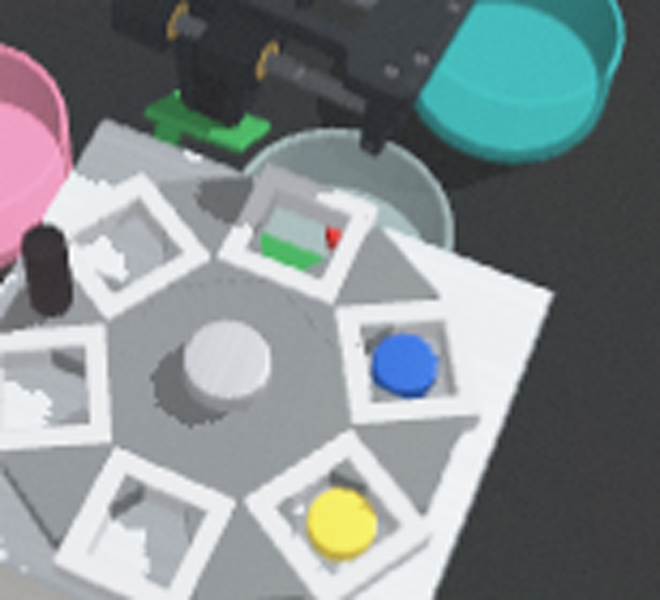

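Red now shows low at crop (333,237), seen through its pocket and apparently down in the dish. The hatch is empty. Blue and yellow are in place, so I'll let the paddle up smoothly and move clear.

```bash
python3 - <<'E'
from h import *
c=robot.camera("scene");P=cloud(c);h=cv2.cvtColor(c["pixels"],cv2.COLOR_RGB2HSV)
m=np.zeros((384,512),bool);m[205:225,285:310]=True
m&=((h[...,0]<8)|(h[...,0]>172))&(h[...,1]>130)
print(m.sum(),np.median(P[m],0))
E
python3 -m inch '{"slide":[[0,0,-6],[0,0,-7],[0,0,-7],[0,0,-7],[0,0,-7],[0,0,-7],[0,0,-7],[0,0,-7],[0,0,-7],[0,0,-7],[0,0,-7],[0,0,-7]],"spin":[0,0,0,0,0,0,0,0,0,0,0,0]}'
python3 -m inch '{"slide":[[0,0,-20],[0,0,-25],[-10,-20,-25],[0,40,0],[0,40,0],[0,40,0],[0,40,0],[0,0,0],[0,0,0]],"spin":[0,0,0,0,0,0,0,0,0]}'
```

```text
9 [0.53564713 0.06481144 0.01340749]
t: 11.77
tool_pos: [0.4741, 0.0603, 0.1621]
tcp_rot: [-180.0, -0.0, 94.0]
ft_force: [-0.2, -0.7, 0.4]
opening: 0.0004
grip_force: 0.0
t: 12.52
tool_pos: [0.6152, 0.0601, 0.2297]
tcp_rot: [-179.8, -0.0, 94.0]
ft_force: [-0.5, -0.4, 0.5]
opening: 0.0005
grip_force: 0.0
```

```bash
python3 -m inch '{"slide":[[25,-25,0],[25,-30,0],[25,-30,0],[30,-25,0],[30,-25,0],[30,-25,0],[30,-25,0],[30,-25,0],[30,-25,0],[0,0,0]],"spin":[0,0,0,0,0,0,0,0,0,0]}'
python3 - <<'E'
from h import *
ims=[]
for n,(v,u) in dict(top=(90,180),scene=(140,190)).items():
    c=robot.camera(n);b,P,h=blobs(c)
    for k,(uv,a) in b.items(): print(n,k,uv.round(1),a,at_z(c,uv,.126).round(4))
    g=(h[...,0]>45)&(h[...,0]<80)&(h[...,1]>100)&(abs(P[...,0]-.474)<.04)&(abs(P[...,1]-.058)<.04)
    print("paddle",np.median(P[g],0) if g.any() else None)
    m=((h[...,0]<8)|(h[...,0]>172))&(h[...,1]>130)&(np.hypot(P[...,0]-.54,P[...,1]-.07)<.09); print("red",m.sum(),np.median(P[m],0) if m.any() else None)
    for o in robot.outline_of(n,"dish"): print(" dish",o["xy"],np.round(np.median(P[o["pixels"]],0),3))
    ims.append(cv2.resize(cv2.cvtColor(c["pixels"],cv2.COLOR_RGB2BGR)[v:v+170,u:u+170],(400,400),interpolation=2))
cv2.imwrite("pics/g5.png",np.hstack(ims))
E
```

```text
t: 13.35
tool_pos: [0.3568, 0.3014, 0.2321]
tcp_rot: [-179.9, -0.1, 94.3]
ft_force: [-0.1, -0.1, 0.1]
opening: 0.0003
grip_force: 0.0
top blue [268.8 121.2] 132 [ 0.6061 -0.0116  0.126 ]
top yellow [313.5 114.5] 133 [ 0.6207 -0.0888  0.126 ]
paddle [0.47349928 0.05303324 0.1443919 ]
red 107 [0.53734885 0.07545981 0.01601874]
 dish [150.4, 160.4] [0.559 0.205 0.006]
 dish [223.2, 163.8] [0.557 0.065 0.006]
 dish [253.3, 260.7] [0.371 0.004 0.005]
scene blue [408.3  89.8] 666 [0.6031 0.4004 0.126 ]
scene yellow [299.1 281.7] 189 [ 0.624  -0.0927  0.126 ]
paddle [0.47587679 0.04659609 0.1442699 ]
red 0 None
 dish [342.5, 168.7] [0.556 0.209 0.017]
 dish [208.8, 196.7] [0.365 0.007 0.015]
 dish [308.2, 198.9] [0.547 0.097 0.035]
```

View pics/g5.png

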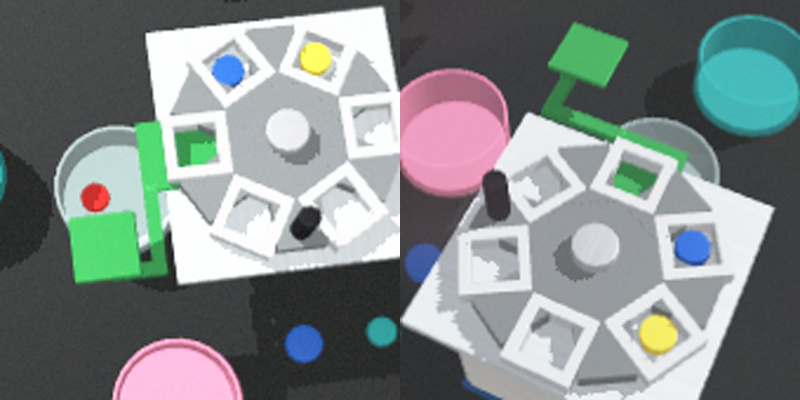

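The top panel shows red in the glass dish at (95,197), measured flat at z ≈ 0.016. The hatch is shut and the paddle is back up at 0.144 m. Blue and yellow are still in the wheel, and the dish hasn't moved. I'll hand in.

```bash
python3 -c "
from station import robot
print(robot.finish_job())"
```

```text
the job is handed in; nothing more can be done
None
```

The red tablet is in the glass dish, the paddle is back up with the hatch shut, blue and yellow are still in the wheel, the dish has not moved, and the job was handed in at about 13.5 s of the 48 s allowed.

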